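# Seat a lens barrel in the V-block at its rail station and keep it pressed home

### The job

Push the V-block carrier along its rail until it is right up against the stop at the end with the aperture ring. Then take the long lens barrel (not the short one) from its rest, lay it gently in the two V's, lying along the rail and centred over them lengthwise, and press it down with a steady push of about 10 N so that it bears on both sloping sides of the V, with the carrier still at the stop. Finish while still holding it pressed down (do not back away), and leave the short barrel and the other things on the bench as they are.

Things in the scene. Friction and masses are not known exactly. Their poses are not given: they have to be found in the camera images.
- rail: Low aluminium optical rail, 60 wide x 330 long x 25 mm high, fixed to the bench. Origin: centre of its underside; y runs along the rail towards the stop, z up. The stop is a dark block 56 wide, its top 45 mm above the bench, with a rubber button whose face is at y = +110 mm; behind it, at y = 148 to 156 mm, a dark aperture ring (44 mm outside, top 91 mm above the bench) stands on a post.
- carrier (a joint): Position of the aluminium V-block carrier along the rail (+y), 0 to 0.130 m; at 0.130 it stands against the stop. At 0 its centre is at rail y = -70 mm. It slides with about 3 N of friction plus 15 N per m/s, stays where left and cannot leave the rail. Base plate 64 wide x 100 long, from 27 to 39 mm above the bench, with two V-supports on it.
- v_seat (a point): The point where the centre of the long barrel lies when it is seated and centred: over the middle of the carrier, 68.5 mm above the bench. Axes like the rail's (y along the rail and the V, z up); moves with the carrier.
- push_tab (a point): Centre of the outer face of the dark push tab at the carrier's end away from the stop: a plate 44 wide, 6 mm thick, from 27 to 46 mm above the bench (this point is 36.5 mm above it), facing -y of the rail. The rail's top below is 25 mm above the bench. Push it towards +y of the rail.
- vface_near: Sloping V faces, one on each of the two V-supports, on the rail's -x side; they move with the carrier. Origin: centre of the carrier's underside, axes like the rail's. The V-supports are each 16 mm long along the rail, centred 42 mm before and behind the carrier's centre (68 mm free gap between them), 56 mm wide, tops about 63 mm above the bench.
- vface_far: Sloping V faces on the rail's +x side; origin and axes as for the near ones. The V is 90 degrees, open upward, its bottom line 43 mm above the bench along the middle of the rail, its mouth about 40 mm wide.
- long_barrel: The long lens barrel: dark metal cylinder, 36 mm diameter x 120 mm long, glass at both ends, about 0.1 kg. Origin: its centre; y along the cylinder. It lies level on a rest, its centre 45 mm above the bench, and both ends are alike.
- short_barrel: The short lens barrel, otherwise alike: 36 mm diameter x 70 mm long, origin at its centre, y along it, centre 45 mm above the bench on the other rest. Leave it alone.
- rest_a: Rest with white base, 60 wide x 150 long x 6 mm, fixed; two steel rods (8 mm thick, 20 mm apart, tops 29 mm above the bench) run along its y between white end blocks 40 wide, 8 thick, 38 mm high, centred at y = +-70 mm. A barrel lies on the rods along y. Origin: centre of the underside. Which barrel lies at which place varies.
- rest_b: The other rest, equal to the first.
- lab_timer: White bench timer, 66 x 62 x 19 mm, bystander. Origin: centre of underside.
- petri_dish: Flat round petri dish, 62 mm wide, 14 mm high, bystander. Origin: centre of underside.
- glass_beaker: Small glass beaker, 56 x 61 x 68 mm, bystander. Origin: centre of underside.
- reagent_bottle: Square plastic bottle with screw cap, 51 x 52 x 109 mm, bystander. Origin: centre of underside.
- marker_pen: Marker pen lying down, 13 x 130 x 14 mm, bystander. Origin: centre of underside.
There are look-alikes about, which are no part of the job. What is shaped like the long_barrel but red is not meant.

How it is judged:
On the way, in this order (a step that is already met when the one before it is completed fails the run):
1. the carrier has been pushed up against the stop (within 4 mm) (value of joint carrier above 0.126 m), for 0.2 s.
2. the long barrel has been lifted by the fingers off its rest (height (world z) of long_barrel above 0.075 m and contact force between the fingers and long_barrel above 1 N), for 0.1 s.
At the end, for the whole second after the job is handed in: Carrier within 4 mm of the stop; long barrel at rest in both V's, within 3 mm sideways and in height, 8 mm lengthwise and 0.06 rad of the seat; the fingers press it so that it bears with over 2 N on each side of the V (its weight alone gives about 0.7 N) (value of joint carrier above 0.126 m and x of long_barrel in the frame of v_seat between -0.003 and 0.003 m and y of long_barrel in the frame of v_seat between -0.008 and 0.008 m and z of long_barrel in the frame of v_seat between -0.003 and 0.003 m and angle between the y axis of long_barrel and the y axis of v_seat, either way round below 0.06 rad and contact force between long_barrel and vface_near above 2 N and contact force between long_barrel and vface_far above 2 N and contact force between the fingers and long_barrel above 2 N and linear speed of long_barrel below 0.02 m/s); the arm keeps its last pose, push and grip.
It fails at once if the long barrel or the V-block is forced: more than 60 N between them (contact force between long_barrel and rail above 60 N).
It fails at once if the long barrel is dropped to the bench (height (world z) of long_barrel below 0.03 m).
It fails at once if the short barrel is moved by more than 20 mm (distance of short_barrel from where it was at the start of the episode above 0.02 m).
It fails at once if another thing on the bench is moved by more than 30 mm (distance of any of lab_timer, petri_dish, glass_beaker, reagent_bottle, marker_pen from where it was at the start of the episode above 0.03 m).
It also fails if it takes over 64 s, if anything falls off the work surface, if the arm or the gripper's body presses on something with over 40 N, if the wrist force passes 120 N, or if a joint passes its speed limit or range.

### The arm

A 7-joint arm with a two-finger parallel gripper is mounted at the origin on a cart in front of the work surface, level with it; the furniture and walls round the work are solid. World frame = base frame: x ahead of the robot, y to its left, z up, the work surface at z = 0. Lengths are in m, angles in rad, forces in N, time in s.
With the tool pointing down it reaches from about 0.425 to 0.925 m from the base axis. Payload 6.8 kg.
Tool frame: the origin (TCP) lies at the very end of the fingers, on their centre line; the grasp point (between the pads) lies 19 mm behind it; z points along the fingers, y is the line along which they close (so a half turn about z gives the same grasp; the last joint's range is limited). The gripper opens to 85 mm and grips with 20 to 120 N. Pads are 22 mm wide; open, the fingers measure 114 mm over their backs; the gripper's body (76 mm by 85 mm) begins 54 mm behind the grasp point. The pads swing forward as they close: fully open they stand 13 mm farther back than shut.
Start: joints at [0.996, 0.477, 0.022, 1.555, -0.011, 1.109, -0.083], TCP at [0.304, -0.603, 0.205] pointing down, gripper open.
Joint ranges: [-2.96, 2.96], [-0.34, 2.1], [-1.41, 1.46], [0.24, 2.44], [-1.37, 4.51], [0.17, 1.92], [-2.96, 2.96]. Speed limits (rad/s): [2.39, 2.39, 3.14, 3.14, 3.14, 3.14, 3.14].

### API

Orientations are given as a unit quaternion [w, x, y, z].
In Python, from station import get_obs, read_camera, hand_in gives the robot as it stands.
- The arm moves only by the tool arm_command, never from a script. Its argument "commands" is one flat list of numbers, 7 for each row, row after row: the shift along the tool's x, y, z in m, then the turn, a rotation vector about the tool's x, y, z in degrees, then the opening, from 0 (shut) to 1 (fully open). In form: [tx, ty, tz, rx, ry, rz, fingers, tx, ty, tz, rx, ry, rz, fingers, ...]. A call has 1 to 8 rows; each row is the pose to reach, as a shift and turn from the pose commanded when the call began, along the tool's axes at that moment; what a row does not reach only later rows make up. A row lasts 1/10 s, in which the tool goes at most 50 mm and 8.59 degrees, less where a joint would pass 70% of its speed; a pose out of reach is approached as far as the arm can. A call with a gripper value outside its range is refused whole. The fingers move at their own pace and stop on an object; "force" is the grip in N (left out, the last holds). Time passes only in rows, so rows that repeat a pose let the fingers close. It gives the time, the measured TCP pose, the force, the opening and the grip force at its end, in the units of the state.
- get_obs(): the state, without advancing time (a new reading comes with each control period).
- read_camera(name): name is "scene" or "top" or "wrist"; returns a dict with "img" (400x640x3 uint8, red, green, blue), "camera_matrix" (3x3 intrinsics, pixels), "k1" (the pictures are not rectified: a ray, as slopes to the right and down, at radius r is drawn at 1 + k1 r^2 times it, then the intrinsics apply), "pose" (4x4, takes a point from camera to world coordinates). Camera axes: x right, y down, z forward; pixel columns grow to the right and rows downward; lengths in m; the calibration is good to about 2 mm. A picture is of the moment at which its call begins. There is no depth.
- hand_in(): hands the job in; it is judged then, once.
The state is a dict: "t": time; "q": joint angles; "joint_vel": joint speeds; "joint_torque": joint torques, N m; "eef_pos": TCP position; "tool_rot": TCP orientation; "contact_force": force on the tool from outside, world axes, zero at the start; "torque": the same for the moment, N m; "gripper_width": opening from 0.0 (shut) to 1.0 (fully open); "grasp_force": force on a finger pad.
Only numpy, scipy, OpenCV 4.12 (cv2) and the standard library are available. Lean on these libraries where they do the work, as an engineer would, in place of code of your own. Each camera call takes 0.05 s, during which the arm holds its last target. There are 200 camera calls.

## Working session

There is one attempt and no reset: what is moved stays moved. The work goes in short steps, Python scripts to look and compute and a tool call to move; the robot and the scene stay as the last step left them, time stands still between calls to the robot, and variables do not carry over. Pictures are saved under pics/ and viewed, at most 10 in all, crops included, and the job is handed in when it is done.

Besides the shell and the picture viewer there is one more tool, called after ">>>" as name(argument=value, ...) on one line, values as JSON. arm_command: Moves the arm, as the interface text tells. Its arguments: {"type":"object","properties":{"commands":{"type":"array","items":{"type":"number"}},"force":{"type":"number"}},"required":["commands"]}

```bash
mkdir -p pics; ls; cat > h.py <<'E'
import numpy as np, cv2, json
from station import get_obs, read_camera, hand_in
def cam(n):
    c=read_camera(n); return c
def ray(c,u,v):
    K=np.array(c["camera_matrix"]);d=np.array([c["k1"],0,0,0,0],float)
    # drawn = (1+k1 r^2)*slope : OpenCV distort model
    p=cv2.undistortPoints(np.array([[[u,v]]],float),K,d)[0,0]
    P=np.array(c["pose"]);r=P[:3,:3]@np.array([p[0],p[1],1.]);return P[:3,3],r
def onz(c,u,v,z):
    o,r=ray(c,u,v);return o+r*(z-o[2])/r[2]
def proj(c,X):
    P=np.linalg.inv(np.array(c["pose"]));K=np.array(c["camera_matrix"])
    q=P[:3,:3]@np.asarray(X)+P[:3,3];s=q[:2]/q[2];s=s*(1+c["k1"]*(s@s));return K[:2,:2]@s+K[:2,2]
E
python3 - <<'E'
from h import *
for n in ("scene","top"):
    c=cam(n);cv2.imwrite(f"pics/{n}0.png",cv2.cvtColor(c["img"],cv2.COLOR_RGB2BGR))
    print(n,c["pose"],c["camera_matrix"],c["k1"])
o=get_obs();print(o)
E
```

```text
pics
scene [[-0.80466623 -0.29930833  0.51276386 -0.10427316]
 [-0.59369399  0.39645847 -0.70024862  0.97512452]
 [ 0.00630067 -0.86789124 -0.4967143   0.72768516]
 [ 0.          0.          0.          1.        ]] [[496.05544477   0.         316.36557477]
 [  0.         496.05544477 200.05783446]
 [  0.           0.           1.        ]] -0.15792307547366796
top [[ 0.05587348 -0.97641374  0.20855301  0.29046861]
 [-0.99841649 -0.05600627  0.00527307  0.07155324]
 [ 0.00653158 -0.20851739 -0.97799685  1.39987392]
 [ 0.          0.          0.          1.        ]] [[447.60064046   0.         324.4299508 ]
 [  0.         447.60064046 196.7155725 ]
 [  0.           0.           1.        ]] -0.07521683953057874
{'t': 0.1, 'q': array([ 0.99587713,  0.4777403 ,  0.02238921,  1.55629969, -0.01151405,
        1.10931735, -0.08313509]), 'joint_vel': array([ 1.41683228e-05, -2.43367144e-03, -3.64056280e-04, -4.24771308e-03,
        2.85865909e-05, -1.00476669e-03,  4.82941572e-04]), 'joint_torque': array([ 4.59991992e-03, -5.97768581e+01,  1.61397178e+00, -2.81956762e+01,
        1.28489966e-02,  5.04431926e-03, -3.96337759e-05]), 'eef_pos': array([ 0.30349881, -0.60229804,  0.20383088]), 'tool_rot': array([-7.78545523e-04,  9.72890286e-01,  2.31265694e-01, -2.50842818e-04]), 'contact_force': array([ 0.69250236, -0.20089026,  0.44891921]), 'torque': array([ 0.01776317, -0.03952898,  0.0023431 ]), 'grasp_force': 0.0, 'gripper_width': 1.0029256398761255}
```

View pics/top0.png

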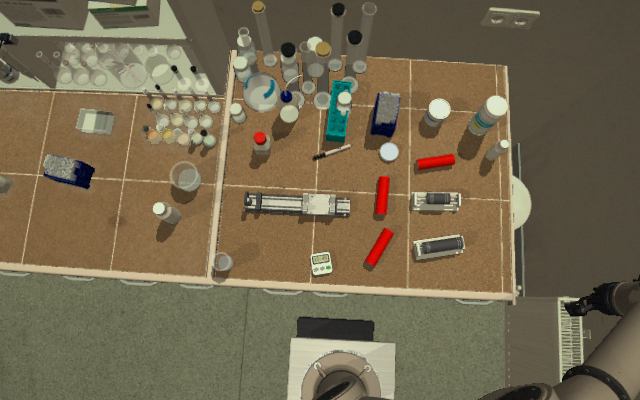

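View pics/scene0.png

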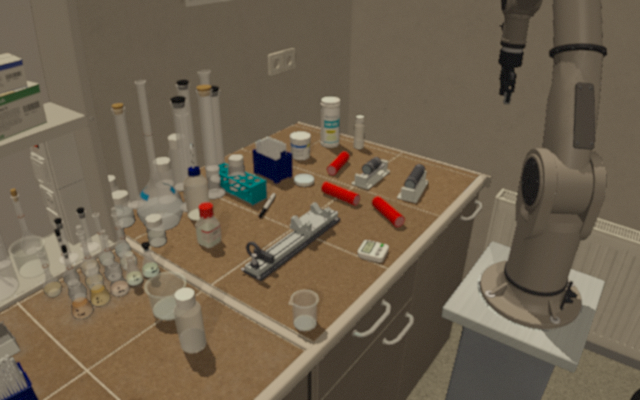

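The top view shows the rail at (243–351, 204) with the ring at its left end. The carrier is near (320, 204), the long barrel on the rest at (439, 246), and the short one at (436, 201). I'll enlarge the region to get precise points.

```bash
python3 - <<'E'
import cv2,numpy as np
i=cv2.imread("pics/top0.png")
a=cv2.resize(i[184:224,236:366],None,fx=6,fy=6,interpolation=cv2.INTER_CUBIC)
b=cv2.resize(i[226:266,400:480],None,fx=6,fy=6,interpolation=cv2.INTER_CUBIC)
b=cv2.copyMakeBorder(b,0,0,0,a.shape[1]-b.shape[1],cv2.BORDER_CONSTANT)
cv2.imwrite("pics/crop1.png",np.vstack([a,b]))
E
```

```text
(no output)
```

View pics/crop1.png

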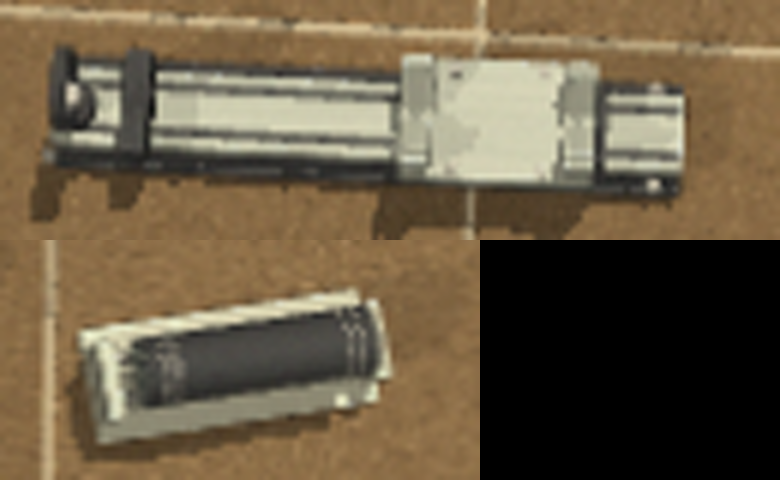

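```bash
python3 - <<'E'
from h import *
c=cam("top")
def p(x,y,z,off=(236,184)): return onz(c,off[0]+x/6-.4,off[1]+y/6-.4,z)
A=p(165,62,.025);B=p(684,87,.025);C=p(684,182,.025);D=p(50,160,.0)
print("rail far edge",A,B,"near corner",C,D)
d=(A-B)[:2];d/=np.linalg.norm(d);n=np.array([d[1],-d[0]]);yaw=np.arctan2(d[1],d[0]);print(d,n)
cen=B[:2]-n*.03+d*.165;cen2=B[:2]+d*.165-np.sign(n[0])*n*.03
print("rail centre cands",cen,cen2, "width", abs((C-B)[:2]@n))
for q in [(402,120),(436,120),(562,120),(600,130)]:
  X=p(*q,.063);print("Vsupport y",(X[:2]-cen2)@d)
for q in [(606,130)]:print("tab",(p(*q,.046)[:2]-cen2)@d)
b=(400,266-40-40)
for q,z in [((80,330),.006),((355,292),.006),((130,345),.045),((375,300),.045),((130,405),.045),((380,375),.045)]:
  print("rest/barrel",q,p(*q,z,b))
h=lambda a:np.round(a,4)
E
```

```text
rail far edge [0.58153984 0.27212956 0.025     ] [ 5.83741833e-01 -2.03798425e-04  2.50000000e-02] near corner [ 0.53335094 -0.00243977  0.025     ] [0.53030575 0.33232422 0.        ]
[-0.0080854   0.99996731] [0.99996731 0.0080854 ]
rail centre cands [0.55240872 0.16454825] [0.55240872 0.16454825] width 0.05040732278645701
Vsupport y -0.0206331372404319
Vsupport y -0.03785941577501771
Vsupport y -0.10170237526670636
Vsupport y -0.12118494471785964
tab -0.12464861794728
rest/barrel (80, 330) [ 0.46316996 -0.20574133  0.006     ]
rest/barrel (355, 292) [ 0.49095504 -0.35117658  0.006     ]
rest/barrel (130, 345) [ 0.45206512 -0.22364912  0.045     ]
rest/barrel (375, 300) [ 0.48177269 -0.34971345  0.045     ]
rest/barrel (130, 405) [ 0.42165277 -0.22408625  0.045     ]
rest/barrel (380, 375) [ 0.44349172 -0.35214392  0.045     ]
```

```bash
cat >> h.py <<'E'
from scipy.spatial.transform import Rotation as Ro
def rel(pos,yaw,o=None):
    "shift (tool axes) and turn (deg) to tool-down pose with tool x at yaw deg"
    o=o or get_obs();w,x,y,z=o["tool_rot"];R=Ro.from_quat([x,y,z,w]);a=np.deg2rad(yaw)
    T=Ro.from_matrix(np.array([[np.cos(a),np.sin(a),0],[np.sin(a),-np.cos(a),0],[0,0,-1]]).T)
    print("shift",np.round(R.inv().apply(np.array(pos)-o["eef_pos"]),4),"turn",np.round((R.inv()*T).as_rotvec(degrees=True),2))
    print("now",np.round(o["eef_pos"],4),"yaw",np.round(np.degrees(np.arctan2(*R.apply([1,0,0])[[1,0]])),2),"F",np.round(o["contact_force"],1),"t",o["t"],"q",np.round(o["q"],2))
E
python3 -c "
from h import *
rel([.447,-.287,.25],100.8); rel([.447,-.287,.25],-79.2)"
```

```text
shift [ 0.27   -0.2171 -0.0458] turn [-7.000e-02 -5.000e-02 -7.405e+01]
now [ 0.3035 -0.6024  0.204 ] yaw 26.75 F [-0.8 -0.3  0.4] t 0.15 q [ 1.    0.48  0.02  1.56 -0.01  1.11 -0.08]
shift [ 0.27   -0.2171 -0.0458] turn [-5.0000e-02  8.0000e-02  1.0595e+02]
now [ 0.3035 -0.6024  0.204 ] yaw 26.75 F [-0.8 -0.3  0.4] t 0.15 q [ 1.    0.48  0.02  1.56 -0.01  1.11 -0.08]
```

>>> arm_command(commands=[0.27,-0.217,-0.046,0,0,-74,1,0.27,-0.217,-0.046,0,0,-74,1,0.27,-0.217,-0.046,0,0,-74,1,0.27,-0.217,-0.046,0,0,-74,1,0.27,-0.217,-0.046,0,0,-74,1,0.27,-0.217,-0.046,0,0,-74,1,0.27,-0.217,-0.046,0,0,-74,1,0.27,-0.217,-0.046,0,0,-74,1])

```text
t: 0.95
eef_pos: [0.4514, -0.2798, 0.252]
tool_rot: [0.001, 0.666, 0.746, 0.002]
contact_force: [-0.5, 0.1, -0.1]
gripper_width: 1.0
grasp_force: 0.0
```

>>> arm_command(commands=[0,0,0,0,0,0,1,0,0,0,0,0,0,1,0,0,0,0,0,0,1])

```text
t: 1.25
eef_pos: [0.4463, -0.2889, 0.2503]
tool_rot: [-0.0, 0.674, 0.738, -0.0]
contact_force: [-1.9, 0.2, -0.4]
gripper_width: 1.002
grasp_force: 0.0
```

```bash
python3 - <<'E'
from h import *
c=cam("wrist");cv2.imwrite("pics/w1.png",cv2.cvtColor(c["img"],cv2.COLOR_RGB2BGR))
print(c["pose"]);rel([.447,-.287,.25],100.8)
print(proj(c,[.447,-.287,.045]))
E
```

```text
[[ 9.95953021e-01  8.60940851e-02  2.57951230e-02  4.39587484e-01]
 [ 8.98743448e-02 -9.55402509e-01 -2.81298147e-01 -2.16307108e-01]
 [ 4.26618653e-04  2.82478059e-01 -9.59273665e-01  4.18771319e-01]
 [ 0.00000000e+00  0.00000000e+00  0.00000000e+00  1.00000000e+00]]
shift [0.0017 0.0008 0.0003] turn [-0.04 -0.01 -5.58]
now [ 0.4464 -0.2888  0.2503] yaw 95.22 F [ 0.1 -0.1 -0.2] t 1.3 q [ 0.74  0.22 -0.33  1.82  0.08  1.11  0.47]
[327.9939145  166.47701346]
```

View pics/w1.png

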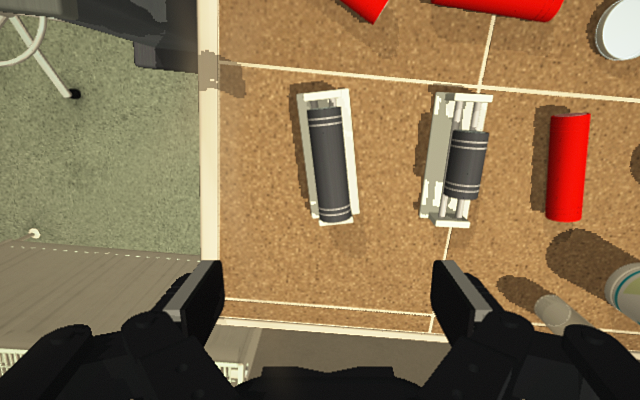

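```bash
cat > bar.py <<'E'
from h import *
def barrel(c,X,zc,half=70):
    u,v=proj(c,X).astype(int);g=cv2.cvtColor(c["img"],cv2.COLOR_RGB2GRAY)
    m=np.zeros_like(g);s=np.s_[max(0,v-half):v+half,max(0,u-half):u+half]
    m[s]=(c["img"].max(2)[s]<90)*255
    m=cv2.morphologyEx(m,cv2.MORPH_CLOSE,np.ones((5,5)));m=cv2.morphologyEx(m,cv2.MORPH_OPEN,np.ones((15,15)))
    k=max(cv2.findContours(m,0,1)[0],key=cv2.contourArea);r=cv2.minAreaRect(k);b=cv2.boxPoints(r)
    b=b[np.argsort(b[:,1])];e0,e1=b[:2].mean(0),b[2:].mean(0)
    print("rect",r,"ends px",e0,e1)
    P=[onz(c,*e,zc) for e in (e0,e1)];Q=[onz(c,*e0,zc),onz(c,*e1,zc+.018)]
    d=P[0]-P[1];print("ends",P,"len",np.linalg.norm(d),np.linalg.norm(Q[0]-Q[1]),"ctr",(P[0]+P[1])/2,(Q[0]+Q[1])/2,"yaw",np.degrees(np.arctan2(d[1],d[0])))
E
python3 - <<'E'
from bar import *
c=cam("wrist");barrel(c,[.447,-.287,.045],.045)
rel([.552,0.0,.12],90.5)
E
```

```text
rect ((324.5, 120.0), (22.0, 31.0), 90.0) ends px [324.5 109. ] [324.5 131. ]
ends [array([ 0.43806782, -0.22749305,  0.045     ]), array([ 0.44003825, -0.24968767,  0.045     ])] len 0.02228191342729214 0.027412550334514372 ctr [ 0.43905303 -0.23859036  0.045     ] [ 0.43904291 -0.23778436  0.054     ] yaw 95.0733889190024
shift [0.2776 0.1316 0.1303] turn [-0.04 -0.01  4.77]
now [ 0.4465 -0.2886  0.2504] yaw 95.27 F [-0.  -0.3  0.2] t 1.35 q [ 0.74  0.22 -0.33  1.82  0.08  1.11  0.47]
```

```bash
sed -i 's/c\["img"\].max(2)\[s\]<90/(c["img"].max(2)[s]<110)\&(np.ptp(c["img"],axis=2)[s]<25)/; s/np.ones((5,5))/np.ones((9,9))/' bar.py; python3 - <<'E'
from bar import *
i=cv2.imread("pics/w1.png");print(i[165,300:362:4].tolist())
c=cam("wrist");barrel(c,[.447,-.287,.045],.045)
E
```

```text
[[50, 80, 106], [53, 78, 100], [146, 178, 183], [135, 164, 169], [48, 50, 53], [64, 69, 70], [71, 77, 80], [85, 91, 94], [85, 91, 94], [82, 88, 91], [75, 80, 82], [55, 57, 60], [227, 247, 250], [224, 244, 247], [76, 123, 163], [92, 148, 193]]
rect ((328.3932800292969, 164.62921142578125), (114.24496459960938, 33.467613220214844), 84.5596694946289) ends px [322.97754 107.76404] [333.80902 221.49438]
ends [array([ 0.43651908, -0.22622737,  0.045     ]), array([ 0.45966696, -0.34886489,  0.045     ])] len 0.1248029888165252 0.11970157641856036 ctr [ 0.44809302 -0.28754613  0.045     ] [ 0.4476118  -0.28434852  0.054     ] yaw 100.688846431877
```

>>> arm_command(commands=[0.278,0.132,0.1,0,0,4.8,0,0.278,0.132,0.1,0,0,4.8,0,0.278,0.132,0.1,0,0,4.8,0,0.278,0.132,0.1,0,0,4.8,0,0.278,0.132,0.1,0,0,4.8,0,0.278,0.132,0.1,0,0,4.8,0,0.278,0.132,0.1,0,0,4.8,0,0.278,0.132,0.1,0,0,4.8,0])

```text
t: 2.2
eef_pos: [0.5521, 0.0063, 0.1495]
tool_rot: [-0.001, 0.701, 0.713, 0.0]
contact_force: [0.2, -0.5, 0.3]
gripper_width: -0.001
grasp_force: 0.0
```

>>> arm_command(commands=[0,0,0,0,0,0,0,0,0,0,0,0,0,0,0,0,0,0,0,0,0])

```text
t: 2.5
eef_pos: [0.552, -0.0, 0.1511]
tool_rot: [0.0, 0.704, 0.71, -0.0]
contact_force: [-0.7, -0.4, 0.1]
gripper_width: -0.002
grasp_force: 0.0
```

```bash
python3 - <<'E'
from h import *
c=cam("wrist");cv2.imwrite("pics/w2.png",cv2.cvtColor(c["img"],cv2.COLOR_RGB2BGR))
rel([.552,0.0,.032],90.5)
print(proj(c,[.552,.039,.0365]))
E
```

```text
shift [-2.000e-04 -1.000e-04  1.191e-01] turn [0.03 0.04 0.04]
now [5.520e-01 2.000e-04 1.511e-01] yaw 90.54 F [ 0.2 -0.8  0.1] t 2.55 q [ 0.26  0.37 -0.47  1.88  0.21  0.93 -0.29]
[327.54497799 141.74407721]
```

View pics/w2.png

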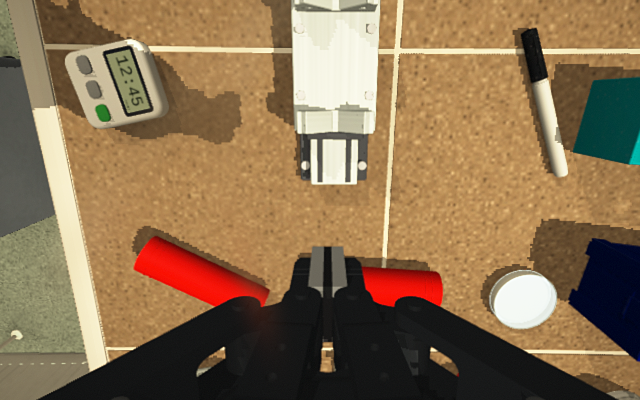

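```bash
python3 - <<'E'
from h import *
c=cam("wrist")
for q,z in [((300,183),.025),((368,183),.025),((302,130),.063),((376,130),.063),((293,20),.039),((380,20),.039),((293,110),.039),((376,110),.039)]:print(q,onz(c,*q,z))
t=cam("top");hsv=cv2.cvtColor(t["img"],cv2.COLOR_RGB2HSV)
m=((hsv[...,0]<6)|(hsv[...,0]>174))&(hsv[...,1]>200)&(hsv[...,2]>100)
for k in cv2.findContours(m.astype(np.uint8)*255,0,2)[0]:
    if cv2.contourArea(k)>80: print([np.round(onz(t,*p,.02),3)[:2].tolist() for p in cv2.boxPoints(cv2.minAreaRect(k))])
E
```

```text
(300, 183) [0.52862945 0.00234984 0.025     ]
(368, 183) [0.58729725 0.00286301 0.025     ]
(302, 130) [0.53345021 0.05064825 0.063     ]
(376, 130) [0.58667613 0.05111723 0.063     ]
(293, 20) [0.52627935 0.12623949 0.039     ]
(380, 20) [0.58897056 0.12681125 0.039     ]
(293, 110) [0.52503726 0.06366967 0.039     ]
(376, 110) [0.58926699 0.06424592 0.039     ]
[[0.393, -0.056], [0.43, -0.075], [0.414, -0.105], [0.378, -0.086]]
[[0.726, -0.212], [0.752, -0.332], [0.719, -0.336], [0.694, -0.217]]
[[0.787, 0.32], [0.789, 0.284], [0.755, 0.281], [0.753, 0.317]]
```

>>> arm_command(commands=[0,0.0,0.05,0,0,0,0,0,-0.005,0.09,0,0,0,0,0,-0.005,0.11,0,0,0,0,0,-0.005,0.117,0,0,0,0,0,-0.005,0.117,0,0,0,0,0.01,-0.005,0.117,0,0,0,0,0.02,-0.005,0.117,0,0,0,0,0.025,-0.005,0.117,0,0,0,0])

```text
t: 3.45
eef_pos: [0.5477, 0.029, 0.035]
tool_rot: [0.001, 0.702, 0.712, 0.001]
contact_force: [-0.0, 0.4, 1.0]
gripper_width: 0.001
grasp_force: 0.0
```

>>> arm_command(commands=[0,0.009,0,0,0,0,0,0.015,0.009,0,0,0,0,0,0.03,0.009,0,0,0,0,0,0.045,0.009,0,0,0,0,0,0.06,0.009,0,0,0,0,0,0.075,0.009,0,0,0,0,0,0.09,0.009,0,0,0,0,0,0.105,0.009,0,0,0,0,0])

```text
t: 4.25
eef_pos: [0.5543, 0.1333, 0.0337]
tool_rot: [-0.0, 0.703, 0.712, -0.0]
contact_force: [-0.7, -0.2, -0.3]
gripper_width: -0.002
grasp_force: 0.0
```

>>> arm_command(commands=[0.005,0,0,0,0,0,0,0.01,0,0,0,0,0,0,0.015,0,0,0,0,0,0,0.018,0,0,0,0,0,0])

```text
t: 4.65
eef_pos: [0.5542, 0.1498, 0.0337]
tool_rot: [0.0, 0.703, 0.711, -0.0]
contact_force: [-0.2, 0.4, 0.3]
gripper_width: -0.003
grasp_force: 0.0
```

>>> arm_command(commands=[0.003,0,0,0,0,0,0,0.006,0,0,0,0,0,0,0.009,0,0,0,0,0,0,0.01,0,0,0,0,0,0])

```text
t: 5.05
eef_pos: [0.5541, 0.1603, 0.0337]
tool_rot: [-0.0, 0.703, 0.711, 0.0]
contact_force: [-0.2, -0.0, 0.4]
gripper_width: 0.001
grasp_force: 0.0
```

```bash
python3 - <<'E'
from h import *
c=cam("top");i=cv2.cvtColor(c["img"],cv2.COLOR_RGB2BGR)[170:230,230:370]
s=cam("scene");j=cv2.cvtColor(s["img"],cv2.COLOR_RGB2BGR)[195:285,235:375]
cv2.imwrite("pics/c3.png",cv2.resize(np.vstack([i,j]),None,fx=4,fy=4,interpolation=cv2.INTER_CUBIC))
E
```

```text
(no output)
```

View pics/c3.png

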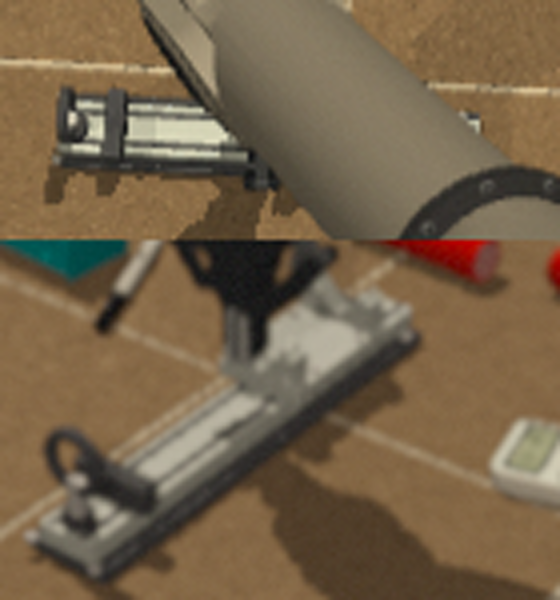

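```bash
python3 - <<'E'
from h import *
o=get_obs();print(o["eef_pos"],o["contact_force"])
s=cam("scene");t=cam("top")
f=lambda c,X,a,b:(proj(c,X)-[a,b])*4
for X in [o["eef_pos"],[.557,.16,.0337],[.557,.043,.0365],[.557,.0975,.063],[.557,.2275,.039]]:print(np.round(f(s,X,235,195))+[0,240],np.round(f(t,X,230,170)))
w=cam("wrist");i=cv2.cvtColor(w["img"],cv2.COLOR_RGB2BGR);cv2.imwrite("pics/w3.png",i)
E
```

```text
[0.55402169 0.16007323 0.03368111] [-0.05979174 -0.1013911  -0.0924703 ]
[246. 390.] [272. 136.]
[242. 389.] [272. 132.]
[351. 308.] [422. 140.]
[302. 308.] [352. 129.]
[173. 430.] [185. 126.]
```

View pics/w3.png

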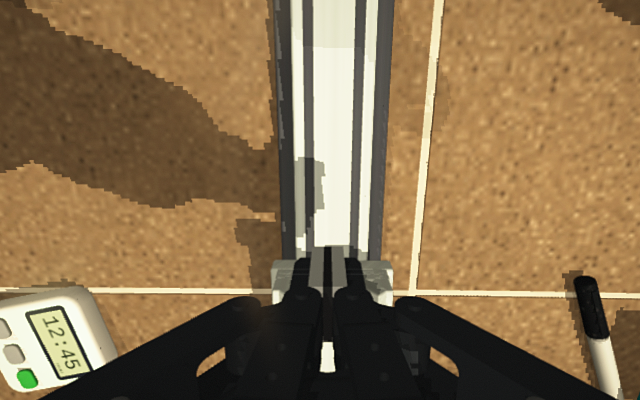

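```bash
python3 - <<'E'
from h import *
c=cam("wrist")
for q in [(272,262),(392,262),(328,247)]:print(q,[np.round(onz(c,*q,z),4) for z in(.063,.039,.0337)])
print(proj(c,[.554,.160,.0337]),proj(c,[.554,.171,.0337]), proj(c,[.554,.171,.05]))
i=cv2.imread("pics/w3.png")[220:400,230:430];j=cv2.cvtColor(cam("scene")["img"],cv2.COLOR_RGB2BGR)[200:260,280:347]
cv2.imwrite("pics/c4.png",np.hstack([cv2.resize(i,(400,360)),cv2.resize(j,(400,360),interpolation=2)]))
E
```

```text
(272, 262) [array([0.5298, 0.1637, 0.063 ]), array([0.5258, 0.1518, 0.039 ]), array([0.5249, 0.1491, 0.0337])]
(392, 262) [array([0.5821, 0.1642, 0.063 ]), array([0.5871, 0.1525, 0.039 ]), array([0.5882, 0.1499, 0.0337])]
(328, 247) [array([0.5541, 0.171 , 0.063 ]), array([0.5543, 0.1604, 0.039 ]), array([0.5544, 0.158 , 0.0337])]
[327.3439104  243.50012759] [327.59885572 223.5649528 ] [327.68331525 235.60428642]
```

View pics/c4.png

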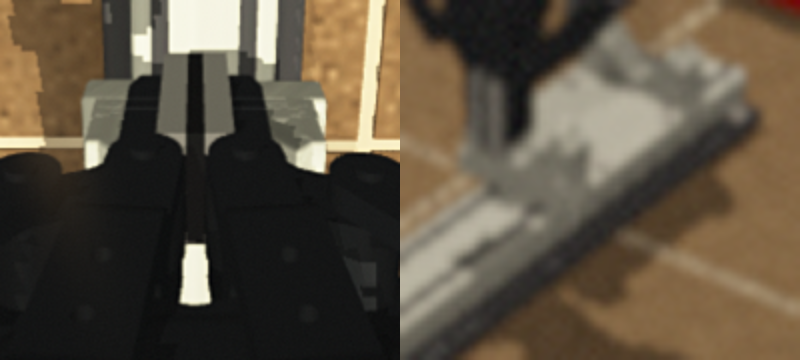

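The fingers went through the V groove without touching anything. The carrier has not moved, with its front edge still near y = 0.15. In the images the finger ends look about 20 mm higher than the TCP reading. I'll go back behind the tab and touch the rail top gently to measure the real tip height.

>>> arm_command(commands=[0,0,-0.05,0,0,0,0,0,0,-0.08,0,0,0,0,-0.05,0.003,-0.08,0,0,0,0,-0.1,0.003,-0.08,0,0,0,0,-0.145,0.003,-0.08,0,0,0,0,-0.145,0.003,-0.06,0,0,0,0,-0.145,0.003,-0.02,0,0,0,0,-0.145,0.003,0,0,0,0,0])

```text
t: 6.2
eef_pos: [0.5575, 0.0138, 0.0315]
tool_rot: [-0.001, 0.703, 0.711, -0.001]
contact_force: [-0.1, -0.6, -0.7]
gripper_width: -0.002
grasp_force: 0.0
```

>>> arm_command(commands=[0,0,0,0,0,0,0,0,0,0.001,0,0,0,0,0,0,0.002,0,0,0,0,0,0,0.003,0,0,0,0,0,0,0.004,0,0,0,0,0,0,0.005,0,0,0,0,0,0,0.006,0,0,0,0])

```text
t: 6.9
eef_pos: [0.559, 0.0149, 0.0279]
tool_rot: [0.0, 0.703, 0.711, 0.0]
contact_force: [0.6, -0.0, 0.8]
gripper_width: 0.001
grasp_force: 0.0
```

>>> arm_command(commands=[0,0,0.001,0,0,0,0,0,0,0.002,0,0,0,0,0,0,0.003,0,0,0,0,0,0,0.004,0,0,0,0,0,0,0.005,0,0,0,0,0,0,0.006,0,0,0,0,0,0,0.006,0,0,0,0])

```text
t: 7.6
eef_pos: [0.5587, 0.0149, 0.0215]
tool_rot: [-0.0, 0.703, 0.711, -0.0]
contact_force: [0.1, -0.1, -0.0]
gripper_width: -0.0
grasp_force: 0.0
```

>>> arm_command(commands=[0,0,0.001,0,0,0,0,0,0,0.002,0,0,0,0,0,0,0.003,0,0,0,0,0,0,0.004,0,0,0,0,0,0,0.005,0,0,0,0,0,0,0.006,0,0,0,0,0,0,0.006,0,0,0,0])

```text
t: 8.3
eef_pos: [0.5587, 0.0149, 0.0155]
tool_rot: [-0.0, 0.703, 0.711, -0.0]
contact_force: [0.4, -0.2, -0.7]
gripper_width: 0.001
grasp_force: 0.0
```

```bash
python3 - <<'E'
from h import *
s=cam("scene");w=cam("wrist");print(get_obs()["contact_force"])
j=cv2.cvtColor(s["img"],cv2.COLOR_RGB2BGR)[180:250,270:370]
i=cv2.cvtColor(w["img"],cv2.COLOR_RGB2BGR)[180:330,230:430]
for X in [get_obs()["eef_pos"]]: print((proj(s,X)-[270,180])*4, proj(w,X))
cv2.imwrite("pics/c5.png",np.hstack([cv2.resize(i,(400,300)),cv2.resize(j,(400,300),interpolation=2)]))
E
```

```text
[-0.53175236  0.73646195  0.38238871]
[231.92594244 136.56217627] [327.58865807 244.13229303]
```

View pics/c5.png

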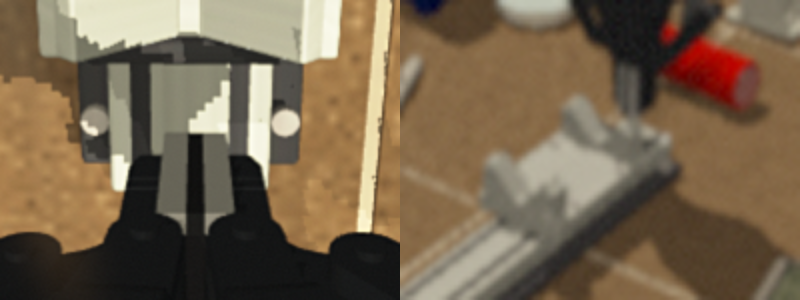

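>>> arm_command(commands=[0,0,0.001,0,0,0,0,0,0,0.002,0,0,0,0,0,0,0.003,0,0,0,0,0,0,0.004,0,0,0,0,0,0,0.005,0,0,0,0,0,0,0.005,0,0,0,0])

```text
t: 9.0
eef_pos: [0.5587, 0.015, 0.0105]
tool_rot: [-0.0, 0.703, 0.711, -0.0]
contact_force: [0.1, 0.3, 0.3]
gripper_width: 0.002
grasp_force: 0.0
```

>>> arm_command(commands=[0,0,0.001,0,0,0,0,0,0,0.002,0,0,0,0,0,0,0.003,0,0,0,0,0,0,0.003,0,0,0,0])

```text
t: 9.4
eef_pos: [0.5587, 0.0149, 0.0075]
tool_rot: [-0.0, 0.703, 0.711, -0.0]
contact_force: [0.4, -0.1, -0.5]
gripper_width: -0.0
grasp_force: 0.0
```

>>> arm_command(commands=[0,0,0.001,0,0,0,0,0,0,0.002,0,0,0,0,0,0,0.002,0,0,0,0])

```text
t: 9.7
eef_pos: [0.5587, 0.0149, 0.0055]
tool_rot: [-0.0, 0.703, 0.711, -0.0]
contact_force: [0.6, 0.5, 0.9]
gripper_width: 0.006
grasp_force: 0.0
```

>>> arm_command(commands=[0,0,0.001,0,0,0,0,0,0,0.002,0,0,0,0,0,0,0.002,0,0,0,0])

```text
t: 10.0
eef_pos: [0.5587, 0.0149, 0.0035]
tool_rot: [-0.0, 0.703, 0.711, -0.0]
contact_force: [-0.8, 0.6, 0.2]
gripper_width: 0.003
grasp_force: 0.0
```

>>> arm_command(commands=[0,0,0.001,0,0,0,0,0,0,0.002,0,0,0,0,0,0,0.002,0,0,0,0])

```text
t: 10.3
eef_pos: [0.5587, 0.015, 0.0015]
tool_rot: [-0.0, 0.703, 0.711, -0.0]
contact_force: [0.2, 0.2, 0.9]
gripper_width: -0.003
grasp_force: 0.0
```

>>> arm_command(commands=[0,0,0.001,0,0,0,0,0,0,0.002,0,0,0,0,0,0,0.002,0,0,0,0])

```text
t: 10.6
eef_pos: [0.5587, 0.0149, -0.0004]
tool_rot: [-0.0, 0.703, 0.711, -0.0]
contact_force: [0.2, -0.2, -0.3]
gripper_width: -0.004
grasp_force: 0.0
```

>>> arm_command(commands=[0,0,-0.003,0,0,0,0,0.005,-0.001,-0.003,0,0,0,0,0.01,-0.001,-0.003,0,0,0,0,0.015,-0.001,-0.003,0,0,0,0,0.02,-0.001,-0.003,0,0,0,0,0.025,-0.001,-0.003,0,0,0,0,0.03,-0.001,-0.003,0,0,0,0,0.035,-0.001,-0.003,0,0,0,0])

```text
t: 11.4
eef_pos: [0.5575, 0.0499, 0.0028]
tool_rot: [0.0, 0.703, 0.711, -0.0]
contact_force: [-0.3, -3.6, 3.4]
gripper_width: 0.001
grasp_force: 1.9
```

>>> arm_command(commands=[0.01,0,-0.001,0,0,0,0,0.022,0,-0.002,0,0,0,0,0.034,0,-0.002,0,0,0,0,0.046,0,-0.002,0,0,0,0,0.058,0,-0.002,0,0,0,0,0.07,0,-0.002,0,0,0,0,0.082,0,-0.002,0,0,0,0,0.094,0,-0.002,0,0,0,0])

```text
t: 12.2
eef_pos: [0.5559, 0.1449, 0.0045]
tool_rot: [-0.0, 0.703, 0.711, -0.0]
contact_force: [0.6, -5.5, -4.4]
gripper_width: -0.001
grasp_force: 2.4
```

>>> arm_command(commands=[0.003,0,0,0,0,0,0,0.006,0,0,0,0,0,0,0.009,0,0,0,0,0,0,0.012,0,0,0,0,0,0])

```text
t: 12.6
eef_pos: [0.5558, 0.1558, 0.0048]
tool_rot: [-0.0, 0.703, 0.711, -0.0]
contact_force: [-1.2, -3.3, 1.2]
gripper_width: -0.003
grasp_force: 1.7
```

>>> arm_command(commands=[0.003,0,0,0,0,0,0,0.006,0,0,0,0,0,0,0.009,0,0,0,0,0,0,0.012,0,0,0,0,0,0])

```text
t: 13.0
eef_pos: [0.5556, 0.1578, 0.0048]
tool_rot: [0.003, 0.705, 0.709, -0.006]
contact_force: [-5.1, -28.4, 18.5]
gripper_width: -0.002
grasp_force: 14.5
```

>>> arm_command(commands=[0.001,0,0,0,0,0,0,0.002,0,0,0,0,0,0,0.002,0,0,0,0,0,0])

```text
t: 13.3
eef_pos: [0.5556, 0.1577, 0.0048]
tool_rot: [0.004, 0.706, 0.709, -0.007]
contact_force: [-5.4, -27.1, 17.1]
gripper_width: -0.001
grasp_force: 13.9
```

>>> arm_command(commands=[-0.02,0,0,0,0,0,0,-0.03,0,0,0,0,0,0,-0.03,0,-0.05,0,0,0,0.5,-0.03,0,-0.1,0,0,0,1,-0.03,0,-0.15,0,0,0,1,-0.03,0,-0.18,0,0,0,1,-0.03,0,-0.18,0,0,0,1,-0.03,0,-0.18,0,0,0,1])

```text
t: 14.1
eef_pos: [0.557, 0.1412, 0.1856]
tool_rot: [0.0, 0.702, 0.712, 0.002]
contact_force: [-0.5, 0.1, -0.2]
gripper_width: 0.992
grasp_force: 0.0
```

```bash
python3 - <<'E'
from h import *
c=cam("wrist");cv2.imwrite("pics/w4.png",cv2.cvtColor(c["img"],cv2.COLOR_RGB2BGR))
o=get_obs();E=o["eef_pos"];print(E,o["gripper_width"],np.array(c["camera_matrix"])[0,0])
for dz in (0,.01,.02,.03,.04):
  a=onz(c,222,262,E[2]+dz);b=onz(c,432,262,E[2]+dz);s=onz(c,328,247,E[2]+dz);print(dz,np.round(b[0]-a[0],4),np.round((a+b)[1]/2-E[1],4),np.round(s[1]-E[1],4))
rel([.448,-.286,.15],100.7)
E
```

```text
[0.5561056  0.14069072 0.18431166] 1.0017681256375603 350.49565437879556
0 0.1115 -0.0102 -0.0017
0.01 0.1049 -0.0053 0.0028
0.02 0.0983 -0.0004 0.0072
0.03 0.0918 0.0045 0.0116
0.04 0.0852 0.0094 0.016
shift [-0.4253 -0.1137  0.034 ] turn [ 0.01 -0.04 -9.95]
now [0.5561 0.1407 0.1843] yaw 90.75 F [ 0.4 -0.1 -0.5] t 14.15 q [ 0.01  0.37 -0.46  1.8   0.19  1.01 -0.51]
```

View pics/w4.png

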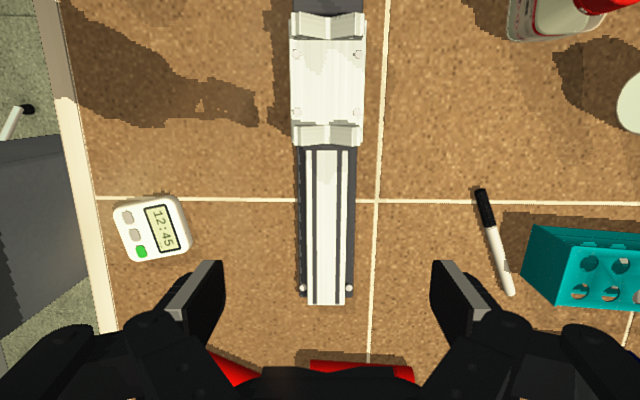

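The last picture shows the carrier at the stop, with its supports at rows 12–37 and 122–145. Scaled from the image, the fingers end about 28 mm short of the TCP when shut and about 41 mm short when open, so I'll allow for that. Next I'll measure the seat and work out the move to the barrel.

```bash
python3 - <<'E'
from h import *
c=cam("wrist");im=c["img"].astype(int);br=(im.min(2)>150)&(np.ptp(im,axis=2)<45)
for v in (55,65,75,85,95):
    u=np.where(br[v,270:390])[0]+270;a,b=onz(c,u[0],v,.039),onz(c,u[-1]+1,v,.039);print("plate",v,u[0],u[-1],np.round([a[0],b[0],(a+b)[0]/2,a[1]],4))
for v in (18,30,128,138):
    u=np.where(br[v,270:390])[0]+270;a,b=onz(c,u[0],v,.063),onz(c,u[-1]+1,v,.063);print("supp",v,u[0],u[-1],np.round([a[0],b[0],(a+b)[0]/2,a[1]],4))
g=im.min(2)
for u in (297,302,357): print(u,g[5:42,u].tolist(),g[115:152,u].tolist())
for v in (12,37,122,145): print(v,onz(c,300,v,.063)[1])
dk=im.max(2)<110
for v in (170,200,230,260):
    u=np.where((im.max(2)<125)[v,285:370])[0]+285;a,b=onz(c,u[0],v,.025),onz(c,u[-1]+1,v,.025);print("rail",v,u[0],u[-1],np.round([a[0],b[0],(a+b)[0]/2,a[1]],4))
E
```

```text
plate 55 291 366 [0.5248 0.5878 0.5563 0.2471]
plate 65 291 366 [0.5247 0.5882 0.5564 0.2394]
plate 75 292 365 [0.5254 0.5877 0.5565 0.2315]
plate 85 292 365 [0.5252 0.588  0.5566 0.2236]
plate 95 292 365 [0.5251 0.5884 0.5568 0.2155]
supp 18 292 365 [0.5283 0.5833 0.5558 0.2699]
supp 30 292 367 [0.5282 0.5852 0.5567 0.2618]
supp 128 294 383 [0.5286 0.6016 0.5651 0.1898]
supp 138 295 363 [0.5293 0.5857 0.5575 0.1818]
297 [86, 86, 87, 86, 81, 74, 122, 155, 153, 150, 150, 151, 152, 153, 153, 152, 152, 153, 152, 156, 164, 164, 166, 163, 164, 162, 162, 162, 149, 102, 89, 90, 86, 120, 231, 233, 222] [221, 229, 230, 196, 137, 136, 140, 142, 122, 99, 148, 211, 227, 226, 229, 233, 232, 231, 234, 235, 235, 234, 233, 233, 232, 235, 234, 238, 242, 202, 87, 45, 46, 47, 47, 45, 49]
302 [85, 85, 85, 81, 88, 161, 199, 195, 193, 194, 199, 202, 199, 197, 198, 200, 204, 204, 205, 204, 204, 204, 209, 209, 209, 210, 213, 209, 163, 72, 92, 125, 88, 119, 221, 219, 215] [229, 224, 229, 236, 239, 204, 146, 142, 128, 98, 101, 156, 193, 190, 193, 196, 197, 194, 192, 193, 197, 196, 197, 195, 196, 196, 196, 196, 199, 195, 145, 50, 43, 47, 51, 50, 51]
357 [81, 80, 82, 80, 86, 157, 211, 217, 213, 216, 223, 227, 226, 222, 224, 226, 228, 229, 230, 228, 225, 227, 228, 228, 227, 227, 232, 231, 191, 97, 90, 91, 92, 108, 191, 213, 212] [224, 231, 230, 229, 232, 233, 213, 182, 154, 106, 94, 151, 197, 202, 198, 199, 202, 204, 205, 203, 203, 202, 205, 204, 207, 208, 210, 207, 209, 208, 165, 75, 70, 74, 74, 74, 73]
12 0.2739546632833626
37 0.25714102990242044
122 0.19461415574503096
145 0.17614788167277656
rail 170 295 357 [0.5255 0.5854 0.5554 0.1476]
rail 200 299 356 [0.529  0.5855 0.5573 0.118 ]
rail 230 296 355 [0.5257 0.5857 0.5557 0.0867]
rail 260 296 354 [0.5253 0.5858 0.5556 0.0539]
```

>>> arm_command(commands=[-0.425,-0.114,0.034,0,0,-10,1,-0.425,-0.114,0.034,0,0,-10,1,-0.425,-0.114,0.034,0,0,-10,1,-0.425,-0.114,0.034,0,0,-10,1,-0.425,-0.114,0.034,0,0,-10,1,-0.425,-0.114,0.034,0,0,-10,1,-0.425,-0.114,0.034,0,0,-10,1,-0.425,-0.114,0.034,0,0,-10,1])

```text
t: 15.0
eef_pos: [0.4566, -0.2465, 0.1524]
tool_rot: [-0.001, 0.638, 0.77, -0.0]
contact_force: [2.2, 0.4, 0.1]
gripper_width: 0.998
grasp_force: 0.0
```

>>> arm_command(commands=[0,0,0,0,0,0,1,0,0,0,0,0,0,1,0,0,0,0,0,0,1,0,0,0,0,0,0,1])

```text
t: 15.4
eef_pos: [0.4586, -0.2433, 0.1537]
tool_rot: [-0.0, 0.637, 0.771, 0.0]
contact_force: [0.7, 0.1, 0.3]
gripper_width: 1.003
grasp_force: 0.0
```

```bash
python3 - <<'E'
from bar import *
c=cam("wrist");barrel(c,[.448,-.285,.045],.045,100)
rel([.448,-.285,-.008],100.7)
E
```

```text
rect ((305.1961669921875, 234.93728637695312), (144.5423126220703, 42.8023796081543), 88.66777801513672) ends px [303.5159  162.68567] [306.87643 307.1889 ]
ends [array([ 0.43581468, -0.22397017,  0.045     ]), array([ 0.46120947, -0.35328081,  0.045     ])] len 0.13178064011545937 0.12136651553196758 ctr [ 0.44851207 -0.28862549  0.045     ] [ 0.44797677 -0.28273701  0.054     ] yaw 101.11069020782946
shift [-0.0388 -0.0183  0.1618] turn [ 0.01 -0.03  0.17]
now [ 0.4586 -0.2436  0.1538] yaw 100.87 F [-0.7 -0.6 -0.1] t 15.45 q [ 0.65  0.3  -0.33  1.96  0.12  0.9   0.44]
```

>>> arm_command(commands=[-0.038,-0.018,0.02,0,0,0,1,-0.038,-0.018,0.06,0,0,0,1,-0.038,-0.018,0.1,0,0,0,1,-0.038,-0.018,0.13,0,0,0,1,-0.038,-0.018,0.15,0,0,0,1,-0.038,-0.018,0.162,0,0,0,1,-0.038,-0.018,0.162,0,0,0,1])

```text
t: 16.15
eef_pos: [0.447, -0.2847, -0.0092]
tool_rot: [-0.001, 0.638, 0.77, -0.0]
contact_force: [0.3, 0.2, 1.0]
gripper_width: 0.999
grasp_force: 0.0
```

>>> arm_command(commands=[0,0,0,0,0,0,0.7,0,0,0,0,0,0,0.5,0,0,0,0,0,0,0.3,0,0,0,0,0,0,0.3,0,0,0,0,0,0,0.3,0,0,0,0,0,0,0.3], force=40)

```text
t: 16.75
eef_pos: [0.4485, -0.2864, -0.0068]
tool_rot: [0.001, 0.638, 0.77, 0.0]
contact_force: [-0.5, -0.1, 4.6]
gripper_width: 0.41
grasp_force: 39.3
```

```bash
python3 - <<'E'
from h import *
o=get_obs();print(o["gripper_width"],o["grasp_force"]);rel([.448,-.284,-.008],100.7)
E
```

```text
0.4096150046735786 39.278544187545776
shift [ 0.0025 -0.      0.0012] turn [0.11 0.09 0.01]
now [ 0.4485 -0.2864 -0.0068] yaw 100.71 F [-0.5 -0.1  4.6] t 16.75 q [ 0.65  0.56 -0.25  2.03  0.24  0.58  0.42]
```

>>> arm_command(commands=[0,0,-0.01,0,0,0,0.3,0,0,-0.03,0,0,0,0.3,0,0,-0.06,0,0,0,0.3,0,0,-0.1,0,0,0,0.3,0,0,-0.13,0,0,0,0.3,0,0,-0.13,0,0,0,0.3,0,0,-0.13,0,0,0,0.3])

```text
t: 17.45
eef_pos: [0.4475, -0.2863, 0.123]
tool_rot: [0.001, 0.638, 0.77, 0.0]
contact_force: [0.2, 0.0, -0.3]
gripper_width: 0.411
grasp_force: 40.0
```

```bash
python3 - <<'E'
from h import *
o=get_obs();print(o["gripper_width"],o["grasp_force"]);rel([.5563,.223,.123],90.3)
E
```

```text
0.4114633883191923 39.96151328086853
shift [ 4.803e-01  2.013e-01 -4.000e-04] turn [ 0.08  0.07 10.38]
now [ 0.4475 -0.2863  0.123 ] yaw 100.68 F [ 0.2  0.  -0.3] t 17.45 q [ 0.71  0.36 -0.31  1.96  0.14  0.84  0.5 ]
```

>>> arm_command(commands=[0.24,0.1,0,0,0,5,0.3,0.24,0.1,0,0,0,5,0.3,0.24,0.1,0,0,0,5,0.3,0.24,0.1,0,0,0,5,0.3,0.24,0.1,0,0,0,5,0.3,0.4,0.168,0,0,0,10.4,0.3,0.4,0.168,0,0,0,10.4,0.3,0.4,0.168,0,0,0,10.4,0.3])

```text
t: 18.25
eef_pos: [0.5299, 0.1067, 0.1206]
tool_rot: [-0.001, 0.705, 0.709, -0.001]
contact_force: [2.2, -0.1, -1.0]
gripper_width: 0.41
grasp_force: 40.0
```

```bash
python3 -c "
from h import *
rel([.5563,.223,.063],90.3)"
```

```text
shift [0.1162 0.0272 0.0574] turn [-0.15  0.05 -0.01]
now [0.5299 0.1067 0.1206] yaw 90.29 F [ 2.2 -0.1 -1. ] t 18.25 q [ 0.02  0.39 -0.42  1.93  0.2   0.86 -0.49]
```

>>> arm_command(commands=[0.04,0.01,0,0,0,0,0.3,0.08,0.02,0,0,0,0,0.3,0.1,0.025,0,0,0,0,0.3,0.1,0.025,0,0,0,0,0.3,0.1,0.025,0,0,0,0,0.3,0.1,0.025,0,0,0,0,0.3])

```text
t: 18.85
eef_pos: [0.5548, 0.2033, 0.121]
tool_rot: [-0.0, 0.706, 0.708, -0.001]
contact_force: [-0.2, -0.5, -0.6]
gripper_width: 0.411
grasp_force: 40.0
```

```bash
python3 - <<'E'
from bar import *
rel([.5563,.223,.063],90.3)
c=cam("wrist");o=get_obs();E=o["eef_pos"]
im=c["img"].astype(int);g=im.max(2)
# barrel far end: column profile at centre and supports beside
print(np.where(g[:,327]<110)[0][:3], g[0:260:6,327].tolist())
for z in (.17,.18,.19):print(z,proj(c,[E[0],E[1]+.06,z]),proj(c,[E[0],E[1]+.0625,z]))
E
```

```text
shift [0.0198 0.0017 0.0579] turn [-0.11  0.1  -0.09]
now [0.5548 0.2033 0.121 ] yaw 90.21 F [-0.2 -0.5 -0.6] t 18.85 q [-0.13  0.47 -0.42  1.82  0.24  0.91 -0.66]
[5 6 7] [187, 97, 100, 102, 255, 249, 120, 89, 96, 246, 246, 253, 161, 97, 96, 99, 21, 252, 253, 253, 252, 246, 95, 129, 102, 106, 107, 106, 108, 255, 105, 107, 112, 115, 107, 106, 107, 106, 106, 105, 107, 107, 59, 59]
0.17 [328.90338275 138.18779792] [328.93880749 130.63707599]
0.18 [329.03582148 141.8160659 ] [329.07527292 133.61964346]
0.19 [329.19390802 146.1463708 ] [329.23835521 137.18353953]
```

```bash
python3 - <<'E'
from h import *
c=cam("wrist");o=get_obs();E=o["eef_pos"];g=c["img"].max(2)
print(g[118:175,327].tolist());print(g[118:175,312].tolist())
zc=E[2]+.052
for d in (.058,.06,.0625,.065):print(d,[np.round(proj(c,[E[0],E[1]+d,zc+k])[1],1) for k in(-.018,0,.018)])
for x in (-.018,.018):print(proj(c,[E[0]+x,E[1]+.04,zc]))
r=c["img"].max(2)[165];print(r[270:390].tolist())
E
```

```text
[252, 251, 251, 252, 250, 246, 246, 246, 246, 246, 247, 248, 236, 157, 97, 95, 100, 98, 97, 97, 130, 189, 199, 125, 55, 84, 103, 105, 106, 106, 107, 105, 106, 106, 105, 106, 105, 107, 106, 106, 107, 106, 106, 106, 105, 105, 105, 107, 108, 107, 108, 108, 105, 98, 114, 224, 255]
[243, 243, 244, 245, 241, 240, 246, 246, 245, 246, 246, 248, 245, 193, 116, 95, 99, 100, 98, 97, 124, 177, 178, 95, 51, 79, 100, 99, 99, 98, 99, 97, 98, 98, 98, 97, 98, 98, 98, 98, 98, 98, 97, 96, 97, 98, 96, 98, 98, 98, 97, 96, 97, 92, 124, 225, 254]
0.058 [np.float64(138.4), np.float64(144.6), np.float64(152.9)]
0.06 [np.float64(133.1), np.float64(138.4), np.float64(145.7)]
0.0625 [np.float64(126.3), np.float64(130.7), np.float64(136.6)]
0.065 [np.float64(119.4), np.float64(122.8), np.float64(127.4)]
[276.25529957 196.98341662]
[380.86483606 197.2775359 ]
[124, 122, 103, 75, 49, 44, 48, 50, 53, 57, 57, 58, 61, 63, 62, 63, 65, 68, 70, 71, 73, 75, 77, 76, 78, 81, 83, 81, 82, 84, 84, 87, 87, 87, 90, 89, 92, 92, 92, 95, 94, 95, 98, 99, 100, 101, 103, 103, 105, 106, 105, 105, 107, 103, 105, 106, 105, 107, 109, 106, 107, 107, 107, 110, 109, 109, 110, 111, 111, 112, 111, 112, 113, 114, 113, 112, 110, 108, 106, 106, 105, 103, 105, 105, 106, 107, 104, 101, 99, 98, 99, 98, 98, 99, 99, 97, 94, 90, 90, 85, 84, 81, 77, 79, 78, 82, 95, 120, 151, 176, 188, 192, 187, 184, 180, 179, 181, 185, 185, 189]
```

>>> arm_command(commands=[0.021,0.002,0,0,0,0,0.3,0.021,0.002,0.02,0,0,0,0.3,0.021,0.002,0.05,0,0,0,0.3,0.021,0.002,0.07,0,0,0,0.3,0.021,0.002,0.08,0,0,0,0.3,0.021,0.002,0.085,0,0,0,0.3,0.021,0.002,0.085,0,0,0,0.3,0.021,0.002,0.085,0,0,0,0.3])

```text
t: 19.75
eef_pos: [0.5581, 0.2265, 0.038]
tool_rot: [0.0, 0.705, 0.709, 0.001]
contact_force: [0.3, 0.0, -0.8]
gripper_width: 0.409
grasp_force: 40.0
```

```bash
python3 -c "
from h import *
rel([.5563,.2243,.022],90.3)"
```

```text
shift [-0.0022 -0.0019  0.016 ] turn [ 0.09 -0.04 -0.02]
now [0.5581 0.2265 0.038 ] yaw 90.28 F [ 0.3  0.  -0.8] t 19.75 q [-0.2   0.59 -0.39  1.84  0.31  0.77 -0.74]
```

>>> arm_command(commands=[-0.002,-0.002,0,0,0,0,0.3,-0.002,-0.002,0.004,0,0,0,0.3,-0.002,-0.002,0.008,0,0,0,0.3,-0.002,-0.002,0.011,0,0,0,0.3,-0.002,-0.002,0.014,0,0,0,0.3,-0.002,-0.002,0.016,0,0,0,0.3,-0.002,-0.002,0.016,0,0,0,0.3])

```text
t: 20.45
eef_pos: [0.5551, 0.2242, 0.0205]
tool_rot: [-0.0, 0.705, 0.709, -0.0]
contact_force: [-0.1, -0.6, -0.4]
gripper_width: 0.41
grasp_force: 40.0
```

>>> arm_command(commands=[0,0,0.001,0,0,0,0.3,0,0,0.002,0,0,0,0.3,0,0,0.003,0,0,0,0.3,0,0,0.003,0,0,0,0.3])

```text
t: 20.85
eef_pos: [0.5554, 0.2243, 0.0179]
tool_rot: [0.0, 0.705, 0.709, -0.0]
contact_force: [-0.4, 0.5, -1.0]
gripper_width: 0.412
grasp_force: 40.0
```

>>> arm_command(commands=[0,0,0.001,0,0,0,0.3,0,0,0.001,0,0,0,0.3,0,0,0.002,0,0,0,0.3,0,0,0.002,0,0,0,0.3])

```text
t: 21.25
eef_pos: [0.556, 0.2245, 0.0169]
tool_rot: [0.0, 0.706, 0.709, 0.001]
contact_force: [-0.5, 0.0, 4.3]
gripper_width: 0.413
grasp_force: 40.5
```

>>> arm_command(commands=[0,0,0.0005,0,0,0,0.3,0,0,0.001,0,0,0,0.3,0,0,0.001,0,0,0,0.3,0,0,0.001,0,0,0,0.3])

```text
t: 21.65
eef_pos: [0.5561, 0.2245, 0.0166]
tool_rot: [0.0, 0.706, 0.709, 0.001]
contact_force: [-3.2, -1.8, 12.7]
gripper_width: 0.412
grasp_force: 41.0
```

```bash
python3 - <<'E'
from h import *
o=get_obs();print(o["contact_force"],o["torque"],o["gripper_width"],o["grasp_force"]);rel([.5563,.2243,.0167],90.3)
c=cam("wrist");E=o["eef_pos"];g=c["img"].max(2)
for u in (312,327,342):print(g[118:160,u].tolist())
for d in (.058,.06,.0625):print(d,[np.round(proj(c,[E[0],E[1]+d,.0685+k])[1],1) for k in(-.018,0,.018)])
for u in (290,295,362,366):print(u,g[100:200:1,u].tolist())
for y in (.2255+.05,.2255+.034):print([proj(c,[x,y,.063]).round(1).tolist() for x in(.5325,.58)])
E
```

```text
[-3.23264289 -1.79223731 12.69361636] [-0.35782718  0.59919921 -0.23690736] 0.41172517076394044 40.98819315433502
shift [-0.0002  0.0002 -0.0001] turn [ 0.09 -0.01 -0.07]
now [0.5561 0.2245 0.0166] yaw 90.23 F [-3.2 -1.8 12.7] t 21.65 q [-0.21  0.62 -0.37  1.86  0.32  0.73 -0.76]
[60, 62, 62, 61, 60, 63, 62, 61, 60, 68, 74, 74, 97, 122, 123, 118, 120, 120, 118, 117, 149, 208, 222, 151, 61, 92, 119, 119, 117, 117, 117, 117, 118, 118, 115, 117, 116, 117, 116, 116, 116, 118]
[60, 61, 64, 62, 63, 62, 62, 62, 60, 61, 61, 68, 100, 119, 114, 116, 120, 121, 119, 116, 136, 206, 235, 165, 62, 91, 123, 127, 129, 128, 127, 127, 128, 128, 127, 128, 127, 127, 128, 128, 127, 128]
[132, 109, 74, 73, 76, 73, 73, 73, 74, 73, 72, 74, 104, 125, 114, 111, 115, 120, 116, 118, 176, 236, 211, 87, 62, 109, 129, 133, 135, 135, 134, 134, 133, 134, 133, 133, 135, 133, 133, 134, 135, 134]
0.058 [np.float64(138.7), np.float64(144.8), np.float64(153.0)]
0.06 [np.float64(133.4), np.float64(138.7), np.float64(145.9)]
0.0625 [np.float64(126.7), np.float64(131.0), np.float64(136.8)]
290 [223, 224, 224, 224, 224, 223, 
[... 1193 characters left out ...]
 255, 255, 181, 115, 115, 116, 117, 117, 119, 117, 117, 118, 119, 116, 115, 112, 160, 248, 255, 255, 255, 204, 115, 113, 118, 118, 117]
366 [255, 244, 185, 177, 180, 182, 183, 184, 186, 188, 155, 81, 57, 82, 102, 110, 121, 127, 132, 132, 133, 131, 133, 134, 134, 134, 133, 134, 134, 133, 134, 136, 137, 127, 114, 132, 174, 185, 122, 48, 58, 95, 116, 120, 117, 118, 118, 117, 118, 118, 118, 119, 117, 117, 116, 115, 117, 116, 116, 117, 117, 118, 115, 114, 115, 116, 113, 110, 111, 168, 248, 255, 255, 253, 191, 111, 110, 114, 115, 113, 113, 112, 112, 112, 110, 111, 111, 108, 137, 238, 255, 255, 253, 192, 110, 108, 114, 114, 114, 112]
[[261.4, 162.5], [396.5, 163.0]]
[[263.6, 206.0], [393.9, 206.4]]
```

>>> arm_command(commands=[0,-0.0003,-0.0001,0,0,0,0.3,0,-0.0003,-0.0001,0,0,0,0.3,0,-0.0003,-0.0001,0,0,0,0.3,0,-0.0003,-0.0001,0,0,0,0.3,0,-0.0003,-0.0001,0,0,0,0.3])

```text
t: 22.2
eef_pos: [0.5561, 0.2245, 0.0167]
tool_rot: [0.001, 0.706, 0.709, 0.001]
contact_force: [-2.5, -1.4, 10.4]
gripper_width: 0.409
grasp_force: 40.8
```

```bash
python3 - <<'E'
from h import *
o=get_obs();print(o["contact_force"],o["gripper_width"],o["grasp_force"],o["eef_pos"])
c=cam("wrist");g=c["img"].min(2)
for u in (266,269,387,390,393):print(u,g[140:225,u].tolist())
print([round(float(onz(c,390,v,.063)[1]),4) for v in (155,160,165,170,200,205,210)])
E
```

```text
[-2.54328941 -1.39800304 10.36304589] 0.40942452264188506 40.76795160770416 [0.55611687 0.22452879 0.01667582]
266 [69, 68, 67, 67, 62, 55, 49, 52, 100, 135, 131, 110, 112, 128, 129, 126, 125, 127, 129, 129, 129, 144, 165, 169, 169, 170, 169, 169, 168, 172, 175, 176, 173, 172, 172, 171, 170, 170, 171, 172, 171, 172, 174, 173, 172, 171, 172, 173, 172, 172, 172, 172, 172, 173, 173, 173, 174, 175, 173, 175, 172, 170, 160, 166, 182, 167, 155, 176, 180, 177, 176, 179, 179, 179, 178, 178, 178, 179, 177, 179, 168, 151, 161, 183, 181]
269 [69, 67, 67, 67, 63, 58, 50, 53, 77, 100, 101, 97, 115, 130, 129, 128, 126, 128, 129, 128, 126, 140, 151, 156, 154, 153, 153, 153, 153, 157, 158, 162, 167, 170, 169, 169, 170, 171, 171, 174, 176, 177, 179, 180, 181, 181, 181, 180, 180, 180, 180, 179, 181, 181, 182, 183, 183, 182, 183, 184, 184, 184, 179, 164, 169, 167, 138, 158, 176, 175, 174, 173, 173, 172, 172, 172, 172, 172, 173, 171, 164, 153, 166, 184, 184]
387 [120, 117, 120, 118, 108, 100, 89, 82, 89, 98, 99, 98, 94, 95, 95, 95, 92, 94, 112, 112, 103, 155, 208, 235, 240, 239, 239, 239, 239, 241, 242,
[... 465 characters left out ...]
 239, 239, 239, 239, 238, 238, 239, 240, 240, 240, 240, 239, 240, 240, 241, 240, 240, 240, 239, 238, 234, 234, 243, 250, 241, 188, 175, 228, 245, 245, 244, 244, 244, 243, 243, 243, 242, 241, 242, 243, 245, 247, 247, 246, 246]
393 [115, 114, 114, 111, 106, 100, 93, 93, 97, 98, 102, 101, 94, 94, 94, 93, 92, 107, 128, 151, 193, 229, 238, 243, 242, 241, 239, 239, 239, 239, 240, 240, 239, 239, 239, 239, 238, 237, 237, 237, 238, 238, 239, 239, 241, 241, 240, 239, 241, 245, 246, 246, 245, 245, 245, 245, 244, 244, 245, 244, 240, 244, 248, 248, 248, 248, 248, 248, 244, 238, 242, 244, 244, 244, 244, 245, 248, 250, 248, 248, 248, 248, 248, 248, 248]
[0.2783, 0.2765, 0.2748, 0.273, 0.2619, 0.26, 0.2581]
```

```bash
python3 -c "
from h import *
print(hand_in())"
```

```text
the job is handed in; nothing more can be done
None
```

I handed the job in with the carrier against the stop and the long barrel gripped in both V's under about 10 N of downward push; by the wrist camera it is within about 1 mm of centre lengthwise. No verdict came back from the hand-in.

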